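# Set and lock the regulator of a sparkling-water unit

### The job

Turn the black regulator knob on top of the sparkling-water unit until its white pointer is in the red band, then feel for the hidden notch within that band and gently pull the knob straight up through it until it clicks fully out and is locked. Never force the knob against its catch, leave the cup and the jar alone, and let go at the end.

Things in the scene. Friction and masses are not known exactly. Their poses are not given: they have to be found in the camera images.
- housing: White sparkling-water unit, fixed. Origin on the table, z up, -x = its front (spout, tray). White body 150 x 170 mm, its flat top (deck) 100 mm above the table, centred on the knob's axis, 30 mm from the origin along +x. Spout and tray reach 148 mm in front of the origin, a low blue gas cylinder 170 mm behind it; only ring and knob stand above the deck.
- knob: Black pull-out knob. Origin on its upright axis, at deck height when pushed in. A skirt disc, diameter 54 mm, 3.5 to 12.5 mm above the origin, carries a bar to grip: 50 mm long (x), 14 mm thick (y), from 12 to 47 mm above the origin. White pointer on the bar's -x end and on half its top. Turns stiffly (0.06 N m), stays where left.
- knob_grip (a point): Middle of the knob's grip bar, on the turning axis, 30 mm above the knob's origin.
- pointer (a point): Top of the white pointer end of the bar, 25 mm from the axis.
- turn (a joint): Angle of the knob on the unit, rad; 0 = pointer straight to the unit's front, positive = counter-clockwise seen from above; stops at -0.9 and 0.9. It starts on the clockwise side of the red band.
- pull (a joint): How far the knob is pulled up, m: 0 = pushed in, 0.012 = fully out. A detent resists with 5 N at first, fades to 0 half way, then holds the knob out. Away from the notch a hidden key under the knob meets a plate after 1.5 mm of lift; pressing it there with over 22 N damages it. At the notch it lifts freely to 12 mm; once out it cannot turn.
- ring: Flat aluminium scale ring, 92 mm across, 3 mm thick, fixed on the deck round the knob, with a red band on it. Origin on the knob's axis at deck height; its -x axis points to the middle of the band, which spans 0.35 rad to either side. Knob and ring have the same yaw when the pointer is at the middle of the band.
- band (a point): Middle of the red band, on the ring, 40 mm from the axis. The hidden notch lies anywhere within 0.3 rad either side of this direction, different every time; the knob can be pulled out within about 0.05 rad either side of the notch.
- cup: White espresso cup with red inside, 62 x 87 x 51 mm, loose on the drip tray under the spout; origin at the centre of its underside. To be left alone.
- jar: Spice jar with black cap, 41 mm across, 105 mm high, loose, standing on the table at the left (+y) side of the unit, 150 to 190 mm from its middle line; origin at the centre of its underside. To be left alone.

How it is judged (in metres and radians):
On the way, in this order (a step that is already met when the one before it is completed fails the run):
1. the pointer is in the red band with the knob still pushed in (angle between the x axis of knob and the x axis of ring, either way round below 0.38 rad and value of joint pull below 0.004 m), for 0.1 s.
2. the knob is pulled fully out through the notch (value of joint pull above 0.0105 m), for 0.2 s.
At the end, for the whole second after the job is handed in: The knob stays fully out (over 10.5 mm of its 12 mm), its pointer in the red band (within 0.38 rad of its middle), cup and jar still upright (within 0.15 rad) (value of joint pull above 0.0105 m and angle between the x axis of knob and the x axis of ring, either way round below 0.38 rad and angle between each of cup, jar's own z axis and vertical below 0.15 rad); the robot touches nothing.
It fails at once if the knob's key is forced against the notch plate with more than 22 N (contact force between knob and ring above 22 N).
It fails at once if the cup is moved more than 25 mm (distance of cup from where it was at the start of the episode above 0.025 m).
It fails at once if the jar is moved more than 25 mm (distance of jar from where it was at the start of the episode above 0.025 m).
It also fails if it takes over 54 s, if anything falls off the work surface, if the arm or the gripper's body presses on something with over 40 N, if the wrist force passes 120 N, or if a joint passes its speed limit or range.

### The arm

A 6-joint arm with a two-finger parallel gripper is mounted at the origin on a cart in front of the work surface, level with it; the furniture and walls round the work are solid. World frame = base frame: x ahead of the robot, y to its left, z up, the work surface at z = 0. Lengths are in m, angles in degrees, forces in N, time in s.
With the tool pointing down it reaches from about 0.325 to 0.775 m from the base axis. Payload 5.5 kg.
Tool frame: the origin (TCP) lies at the very end of the fingers, on their centre line; the grasp point (between the pads) lies 19 mm behind it; z points along the fingers, y is the line along which they close (so a half turn about z gives the same grasp; the last joint's range is limited). The gripper opens to 85 mm and grips with 20 to 120 N. Pads are 22 mm wide; open, the fingers measure 114 mm over their backs; the gripper's body (76 mm by 85 mm) begins 54 mm behind the grasp point. The pads swing forward as they close: fully open they stand 13 mm farther back than shut.
Start: joints at [-67.477, 5.22, 70.514, -0, 104.267, -3.249], TCP at [0.261, -0.54, 0.231] pointing down, gripper open.
Joint ranges: [-164.24, 164.24], [-49.07, 125.15], [9.68, 141.18], [-86.29, 266.29], [3.28, 154.24], [-151.56, 151.56]. Speed limits (degrees/s): [147.25, 147.25, 172.46, 180, 180, 180].

### API

Orientations are given as a 3x3 rotation matrix whose columns are the frame's x, y, z axes.
In Python, from cell import env gives the robot as it stands.
- The arm moves only by the shell command python3 -m inch 'ROWS'. ROWS is JSON, a list of rows, each an object with "angular": the turn, a rotation vector about the tool's x, y, z in rad, a list of three; "linear": the shift along the tool's x, y, z in cm, a list of three; "hand": the gripper command: -1 is fully open, 1 is shut, values between are in proportion. In form: [{"angular": [ax, ay, az], "linear": [tx, ty, tz], "hand": hand}, ...]. A call has 1 to 10 rows; each row shifts and turns the commanded pose from where the row before left it, along the tool's axes as they then stand; what a row does not reach is not made up. A row lasts 1/10 s, in which the tool goes at most 50 mm and 8.59 degrees, less where a joint would pass 70% of its speed; a pose out of reach is approached as far as the arm can. A call with a gripper value outside its range is refused whole. The fingers move at their own pace and stop on an object; the grip force is fixed at half the most. Time passes only in rows, so rows that do not move let the fingers close. It gives the time, the measured TCP pose, the force, the opening and the grip force at its end, in the units of the state.
- env.get_state(): the state, without advancing time (a new reading comes with each control period).
- env.get_image(name): name is "scene" or "top"; returns the picture (480x640x3 uint8, red, green, blue); there is no depth.
- env.camera_model(name): a dict with "fx", "fy", "cx", "cy" (pixels), "k1" (the pictures are not rectified: a ray, as slopes to the right and down, at radius r is drawn at 1 + k1 r^2 times it, then the intrinsics apply), "position" and "attitude" of the camera in the world. Camera axes: x right, y down, z forward; pixel columns grow to the right and rows downward; lengths in m; the calibration is good to about 2 mm. A picture is of the moment at which its call begins. camera_model takes no time and is no camera call.
- env.close_job(): hands the job in; it is judged then, once.
The state is a dict: "time": time; "q": joint angles; "dq": joint speeds; "joint_efforts": joint torques, N m; "position": TCP position; "eef_rot": TCP orientation; "force": force on the tool from outside, world axes, zero at the start; "ft_torque": the same for the moment, N m; "grip_width": finger opening in m; "gripper_force": force on a finger pad.
Only numpy, scipy, OpenCV 4.12 (cv2) and the standard library are available. Lean on these libraries where they do the work, as an engineer would, in place of code of your own. Each camera call takes 0.05 s, during which the arm holds its last target. There are 200 camera calls.

## Working session

There is one attempt and no reset: what is moved stays moved. The work goes in short steps, Python scripts to look and compute and a shell command to move; the robot and the scene stay as the last step left them, time stands still between calls to the robot, and variables do not carry over. Pictures are saved under pics/ and viewed, at most 10 in all, crops included, and the job is handed in when it is done.

```bash
ls; mkdir -p pics; python3 - <<'E'
from cell import env
import cv2
for n in("top","scene"):
    cv2.imwrite(f"pics/{n}0.png",env.get_image(n)[:,:,::-1]); print(n,env.camera_model(n))
s=env.get_state();print(s)
E
```

```text
pics
top {'fx': 578.5551876261466, 'fy': 578.5551876261466, 'cx': 321.8099639078471, 'cy': 238.32689120394528, 'k1': -0.034525214070123086, 'position': array([0.43551168, 0.1268272 , 0.99162055]), 'attitude': array([[ 7.38626628e-04, -9.91713259e-01,  1.28468935e-01],
       [-9.99973269e-01, -1.66700696e-03, -7.11912204e-03],
       [ 7.27428633e-03, -1.28460242e-01, -9.91687981e-01]])}
scene {'fx': 530.5631383391146, 'fy': 530.5631383391146, 'cx': 321.37390851516693, 'cy': 236.80349826845355, 'k1': -0.004962103255614794, 'position': array([0.11645176, 0.68628155, 0.63594946]), 'attitude': array([[-0.81545617, -0.35406543,  0.45789617],
       [-0.57877856,  0.50811343, -0.63783706],
       [-0.00682714, -0.78514866, -0.61926971]])}
{'time': 0.1, 'q': array([-6.74768100e+01,  5.25814415e+00,  7.05771027e+01,  9.32715005e-04,
        1.04266853e+02, -3.24763150e+00]), 'dq': array([-0.05578974, -0.12952151, -0.08404366,  0.02895715, -0.00556028,
        0.02414899]), 'joint_efforts': array([ 3.06834911e-03, -4.60218287e+01, -4.19217467e+01, -8.78765672e-05,
        1.06755010e-02,  3.66895301e-05]), 'position': array([ 0.26077523, -0.54007349,  0.23024982]), 'eef_rot': array([[ 9.00538602e-01,  4.34775552e-01, -6.68027064e-04],
       [ 4.34776050e-01, -9.00537094e-01,  1.65210227e-03],
       [ 1.16710527e-04, -1.77822404e-03, -9.99998412e-01]]), 'force': array([-0.6070713 , -0.58649604,  0.16959192]), 'ft_torque': array([-0.0369267 , -0.0142735 ,  0.02193207]), 'gripper_force': 0.0, 'grip_width': 0.08525667043102593}
```

View pics/top0.png

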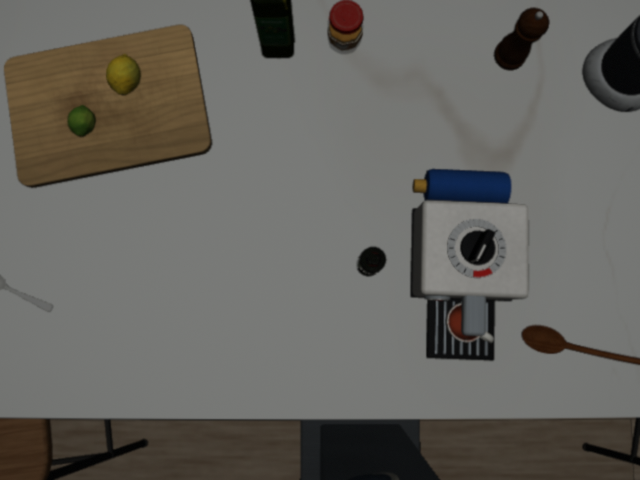

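View pics/scene0.png

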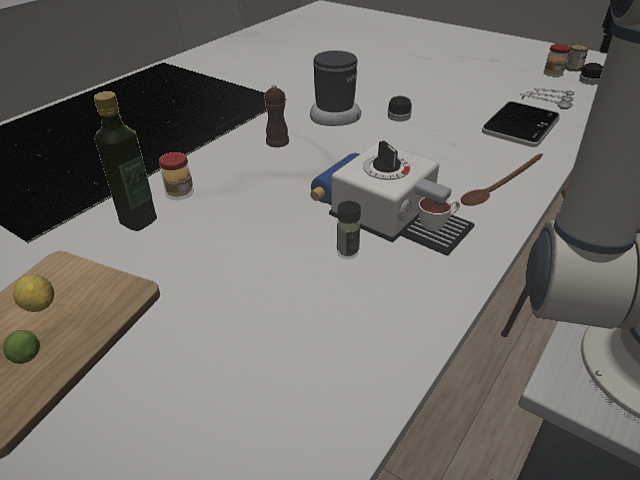

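Top view: the knob and ring are at about (478,248), the red band at (482,273), the jar cap at (371,260) and the cup at (466,322). The scene view shows the same layout. I'll zoom in and measure.

```bash
cat > h.py <<'E'
import numpy as np,cv2
from cell import env
def world(n,uv,z):
    m=env.camera_model(n);x=np.array([(uv[0]-m['cx'])/m['fx'],(uv[1]-m['cy'])/m['fy']])
    u=x.copy()
    for _ in range(5):u=x/(1+m['k1']*(u@u))
    d=m['attitude']@np.array([*u,1]);p=m['position'];return p+d*(z-p[2])/d[2]
def pix(n,P):
    m=env.camera_model(n);c=m['attitude'].T@(np.array(P)-m['position']);u=c[:2]/c[2];u=u*(1+m['k1']*(u@u))
    return u*m['fx']+[m['cx'],m['cy']]
E
python3 - <<'E'
from h import *
im=cv2.imread("pics/top0.png")
cv2.imwrite("pics/crop.png",cv2.resize(im[195:305,405:535],None,fx=5,fy=5,interpolation=cv2.INTER_CUBIC))
h=cv2.cvtColor(im,cv2.COLOR_BGR2HSV).astype(int)
r=((h[...,0]<8)|(h[...,0]>172))&(h[...,1]>130)&(h[...,2]>80); r[:, :440]=0;r[:200]=0;r[290:]=0;r[:,520:]=0
y,x=np.nonzero(r);print(len(x),x.mean(),y.mean(),world("top",(x.mean(),y.mean()),.103))
for uv,z in [((477,248.5),.103),((371,259),.105)]:print(world("top",uv,z))
# body top corners
for uv in [(422,201),(527,205),(527,298),(423,297)]:print(uv,world("top",uv,.1))
E
```

```text
98 481.8673469387755 272.6734693877551 [ 0.49755773 -0.12678316  0.103     ]
[ 0.53511082 -0.12045819  0.103     ]
[0.51840255 0.04470349 0.105     ]
(422, 201) [ 0.61041292 -0.03693394  0.1       ]
(527, 205) [ 0.60455669 -0.20312643  0.1       ]
(527, 298) [ 0.45859945 -0.19661929  0.1       ]
(423, 297) [ 0.46028701 -0.03527285  0.1       ]
```

View pics/crop.png

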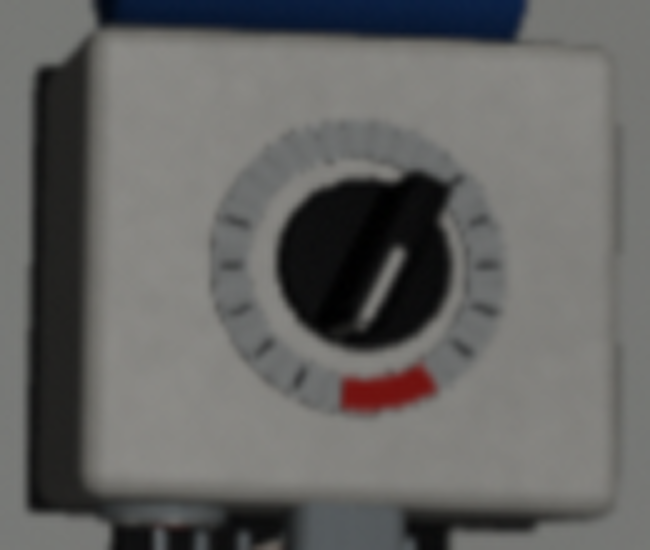

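The ring centre is at about (0.535, -0.120). The pointer is at about 152° world and the band at about 191°, so the knob has to turn about +39° CCW. I'll move above it first.

```bash
python3 -m inch '[{"angular":[0,0,0],"linear":[4.3,-2.59,0],"hand":-1},{"angular":[0,0,0],"linear":[4.3,-2.59,0],"hand":-1},{"angular":[0,0,0],"linear":[4.3,-2.59,0],"hand":-1},{"angular":[0,0,0],"linear":[4.3,-2.59,0],"hand":-1},{"angular":[0,0,0],"linear":[4.3,-2.59,0],"hand":-1},{"angular":[0,0,0],"linear":[4.3,-2.59,0],"hand":-1},{"angular":[0,0,0],"linear":[4.3,-2.59,0],"hand":-1},{"angular":[0,0,0],"linear":[4.3,-2.59,0],"hand":-1},{"angular":[0,0,0],"linear":[4.3,-2.59,0],"hand":-1},{"angular":[0,0,0],"linear":[4.3,-2.59,0],"hand":-1}]'
python3 -m inch '[{"angular":[0,0,0.118],"linear":[0,0,0],"hand":-1},{"angular":[0,0,0.118],"linear":[0,0,0],"hand":-1},{"angular":[0,0,0.118],"linear":[0,0,0],"hand":-1},{"angular":[0,0,0.118],"linear":[0,0,0],"hand":-1},{"angular":[0,0,0.118],"linear":[0,0,0],"hand":-1},{"angular":[0,0,0.118],"linear":[0,0,0],"hand":-1},{"angular":[0,0,0.118],"linear":[0,0,0],"hand":-1},{"angular":[0,0,0.118],"linear":[0,0,0],"hand":-1},{"angular":[0,0,0],"linear":[0,0,0],"hand":-1},{"angular":[0,0,0],"linear":[0,0,0],"hand":-1}]'
cat > st.py <<'E'
from h import *
s=env.get_state();p=s['position'];R=s['eef_rot'];C=np.array([.5355,-.1195,.118])
print('t',s['time'],'p',p.round(4),'yaw_y',np.degrees(np.arctan2(R[1,1],R[0,1])).round(2),'tilt',R[:,2].round(4),'F',s['force'].round(1),'T',s['ft_torque'].round(2),'w',round(s['grip_width'],4),'gf',s['gripper_force'],'q',s['q'].round(0))
print('to C in tool cm',(R.T@(C-p)*100).round(2))
E
python3 st.py; python3 - <<'E'
from h import *
im=env.get_image("scene")[:,:,::-1]
cv2.imwrite("pics/s1.png",cv2.resize(im[80:260,300:500],None,fx=3,fy=3,interpolation=cv2.INTER_CUBIC))
E
```

```text
time: 1.1
position: [0.535, -0.1198, 0.2309]
eef_rot: [[0.901, 0.435, -0.0], [0.435, -0.901, -0.0], [-0.0, -0.0, -1.0]]
force: [0.4, -0.6, 0.2]
grip_width: 0.0853
gripper_force: 0.0
time: 2.1
position: [0.5343, -0.1218, 0.2309]
eef_rot: [[0.882, -0.472, -0.001], [-0.472, -0.882, 0.0], [-0.001, 0.0, -1.0]]
force: [-0.1, -0.4, 0.6]
grip_width: 0.0851
gripper_force: 0.0
t 2.1 p [ 0.5343 -0.1218  0.2309] yaw_y -118.14 tilt [-7.e-04  2.e-04 -1.e+00] F [-0.1 -0.4  0.6] T [-0.   -0.01 -0.02] w 0.0851 gf 0.0 q [-16.  -3.  79.   0. 104. 102.]
to C in tool cm [ 1.000e-02 -2.600e-01  1.129e+01]
```

View pics/s1.png

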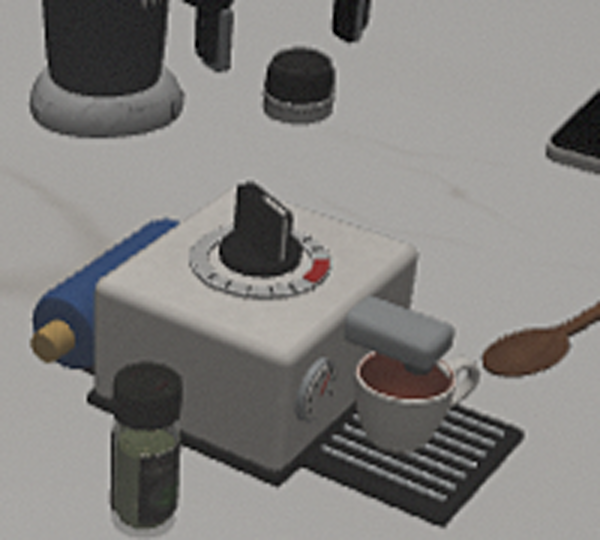

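Crop of the scene view: the fingers are above the knob, and the ring spans crop x 189–331. I'll cross-check the ring centre.

```bash
python3 - <<'E'
from h import *
a=np.linspace(0,2*np.pi,60);P=np.array([pix("scene",(.5355+.046*np.cos(t),-.1195+.046*np.sin(t),.103)) for t in a])
q=(P-[300,80])*3;print(q.min(0),q.max(0))
E
python3 -m inch '[{"angular":[0,0,0],"linear":[0,-0.1,2.3],"hand":-1},{"angular":[0,0,0],"linear":[0,-0.1,2.3],"hand":-1},{"angular":[0,0,0],"linear":[0,0,2.3],"hand":-1},{"angular":[0,0,0],"linear":[0,0,2.2],"hand":-1},{"angular":[0,0,0],"linear":[0,0,2.0],"hand":-1},{"angular":[0,0,0],"linear":[0,0,0],"hand":-1},{"angular":[0,0,0],"linear":[0,0,0],"hand":-1}]'; python3 st.py
```

```text
[190.41203664 221.24738857] [332.53535512 293.88531452]
time: 2.85
position: [0.5352, -0.12, 0.1205]
eef_rot: [[0.881, -0.473, -0.001], [-0.473, -0.881, 0.0], [-0.001, 0.0, -1.0]]
force: [-0.0, -0.3, 0.1]
grip_width: 0.0853
gripper_force: 0.0
t 2.85 p [ 0.5352 -0.12    0.1205] yaw_y -118.25 tilt [-5.e-04  2.e-04 -1.e+00] F [-0.  -0.3  0.1] T [-0.01 -0.01  0.03] w 0.0853 gf 0.0 q [-16.  -2.  89.   0.  93. 102.]
to C in tool cm [-0.   -0.06  0.25]
```

```bash
python3 -m inch '[{"angular":[0,0,0],"linear":[0,-0.05,0.15],"hand":-0.3},{"angular":[0,0,0],"linear":[0,0,0],"hand":0},{"angular":[0,0,0],"linear":[0,0,0],"hand":0.3},{"angular":[0,0,0],"linear":[0,0,0],"hand":0.5},{"angular":[0,0,0],"linear":[0,0,0],"hand":0.7},{"angular":[0,0,0],"linear":[0,0,0],"hand":1},{"angular":[0,0,0],"linear":[0,0,0],"hand":1},{"angular":[0,0,0],"linear":[0,0,0],"hand":1},{"angular":[0,0,0],"linear":[0,0,0],"hand":1}]'; python3 st.py
```

```text
time: 3.75
position: [0.5359, -0.1194, 0.1193]
eef_rot: [[0.88, -0.474, 0.001], [-0.474, -0.88, 0.0], [0.001, -0.001, -1.0]]
force: [-0.2, 3.3, 4.9]
grip_width: 0.013
gripper_force: 60.2
t 3.75 p [ 0.5359 -0.1194  0.1193] yaw_y -118.3 tilt [ 1.e-03  3.e-04 -1.e+00] F [-0.2  3.3  4.9] T [ 0.48 -0.04 -0.02] w 0.013 gf 60.21257042884827 q [-16.  -2.  89.   0.  93. 102.]
to C in tool cm [-0.03  0.03  0.13]
```

Gripped (13 mm, 60 N). Next I'll turn CCW to the near edge of the notch range.

```bash
python3 -m inch '[{"angular":[0,0,-0.064],"linear":[0,0,0],"hand":1},{"angular":[0,0,-0.064],"linear":[0,0,0],"hand":1},{"angular":[0,0,-0.064],"linear":[0,0,0],"hand":1},{"angular":[0,0,-0.064],"linear":[0,0,0],"hand":1},{"angular":[0,0,-0.064],"linear":[0,0,0],"hand":1},{"angular":[0,0,-0.064],"linear":[0,0,0],"hand":1},{"angular":[0,0,0],"linear":[0,0,0],"hand":1},{"angular":[0,0,0],"linear":[0,0,0],"hand":1},{"angular":[0,0,0],"linear":[0,0,0],"hand":1}]'; python3 st.py
python3 - <<'E'
from h import *
im=env.get_image("scene")[:,:,::-1]
cv2.imwrite("pics/s2.png",cv2.resize(im[80:220,340:480],None,fx=4,fy=4,interpolation=cv2.INTER_CUBIC))
E
```

```text
time: 4.65
position: [0.5358, -0.1196, 0.1193]
eef_rot: [[0.994, -0.112, 0.001], [-0.112, -0.994, -0.0], [0.001, 0.0, -1.0]]
force: [-0.3, 2.7, 5.1]
grip_width: 0.0131
gripper_force: 60.3
t 4.65 p [ 0.5358 -0.1196  0.1193] yaw_y -96.4 tilt [ 8.e-04 -1.e-04 -1.e+00] F [-0.3  2.7  5.1] T [ 0.42 -0.04  0.05] w 0.0131 gf 60.34411311149597 q [-16.  -2.  89.   0.  93.  80.]
to C in tool cm [-0.03 -0.01  0.13]
```

View pics/s2.png

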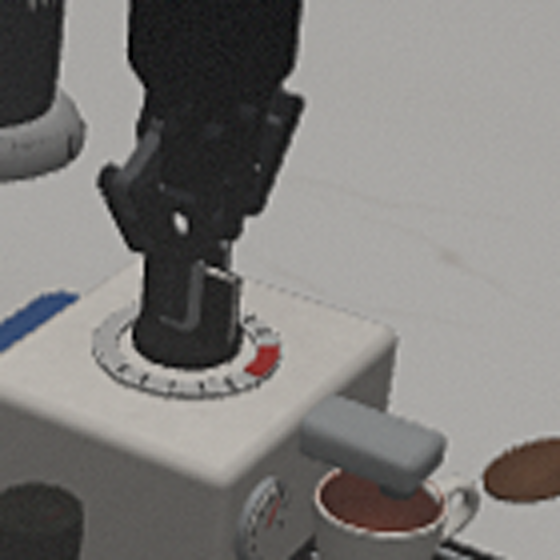

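The knob turned with the gripper: the white pointer edge at crop (238,310) now faces the near part of the red band. Next, a gentle lift to feel the stiffness.

```bash
for i in 1 2; do python3 -m inch '[{"angular":[0,0,0],"linear":[0,0,-0.05],"hand":1},{"angular":[0,0,0],"linear":[0,0,-0.05],"hand":1},{"angular":[0,0,0],"linear":[0,0,0],"hand":1}]' | grep -E "pos|^force"; done; python3 st.py
```

```text
position: [0.5358, -0.1196, 0.1193]
force: [3.4, 1.6, 0.7]
position: [0.5357, -0.1196, 0.1203]
force: [5.2, 1.8, -1.3]
t 5.3 p [ 0.5357 -0.1196  0.1203] yaw_y -96.32 tilt [-0.e+00  1.e-04 -1.e+00] F [ 5.2  1.8 -1.3] T [ 0.24 -0.79  0.04] w 0.0129 gf 59.28773045539856 q [-16.  -2.  89.   0.  93.  80.]
to C in tool cm [-0.02 -0.    0.23]
```

```bash
for i in 1 2; do python3 -m inch '[{"angular":[0,0,0],"linear":[0,0,-0.04],"hand":1},{"angular":[0,0,0],"linear":[0,0,0],"hand":1}]' | grep -E "pos|^force"; done; python3 st.py
```

```text
position: [0.5357, -0.1196, 0.1204]
force: [5.6, 1.9, -2.5]
position: [0.5357, -0.1196, 0.1205]
force: [5.7, 0.8, -4.0]
t 5.7 p [ 0.5357 -0.1196  0.1205] yaw_y -96.32 tilt [-3.e-04  2.e-04 -1.e+00] F [ 5.7  0.8 -4. ] T [ 0.19 -0.92  0.06] w 0.0132 gf 59.00036036968231 q [-16.  -2.  89.   0.  93.  80.]
to C in tool cm [-0.02 -0.01  0.25]
```

It met the plate at about 1.2 mm, and the stiffness is about 4 N/mm. I'll add a light preload, then turn in small steps and watch z.

```bash
python3 -m inch '[{"angular":[0,0,0],"linear":[0,0,-0.08],"hand":1},{"angular":[0,0,0],"linear":[0,0,0],"hand":1}]' | grep -E "pos|^force";  python3 -m inch '[{"angular":[0,0,-0.03],"linear":[0,0,0],"hand":1},{"angular":[0,0,-0.03],"linear":[0,0,0],"hand":1},{"angular":[0,0,0],"linear":[0,0,0],"hand":1},{"angular":[0,0,0],"linear":[0,0,0],"hand":1}]' | grep -E "pos|^force"; python3 st.py
```

```text
position: [0.5357, -0.1196, 0.1211]
force: [6.3, 0.8, -4.6]
position: [0.5357, -0.1196, 0.121]
force: [7.4, 0.9, -7.2]
t 6.3 p [ 0.5357 -0.1196  0.121 ] yaw_y -92.88 tilt [-6.e-04  2.e-04 -1.e+00] F [ 7.4  0.9 -7.2] T [ 0.09 -1.14  0.02] w 0.013 gf 58.789297342300415 q [-16.  -2.  89.   0.  93.  77.]
to C in tool cm [-0.02 -0.01  0.3 ]
```

```bash
python3 -m inch '[{"angular":[0,0,-0.03],"linear":[0,0,0],"hand":1},{"angular":[0,0,-0.03],"linear":[0,0,0],"hand":1},{"angular":[0,0,0],"linear":[0,0,0],"hand":1},{"angular":[0,0,0],"linear":[0,0,0],"hand":1}]' | grep -E "pos|^force"; python3 st.py
```

```text
position: [0.5357, -0.1196, 0.121]
force: [6.8, 1.0, -4.3]
t 6.7 p [ 0.5357 -0.1196  0.121 ] yaw_y -89.45 tilt [-6.e-04  2.e-04 -1.e+00] F [ 6.8  1.  -4.3] T [ 0.09 -1.06  0.02] w 0.0129 gf 59.2421293258667 q [-16.  -2.  89.   0.  93.  73.]
to C in tool cm [-0.02 -0.02  0.3 ]
```

```bash
python3 -m inch '[{"angular":[0,0,0],"linear":[0,0,-0.06],"hand":1},{"angular":[0,0,0],"linear":[0,0,0],"hand":1},{"angular":[0,0,0],"linear":[0,0,0],"hand":1}]' | grep -E "pos|^force"; python3 st.py
```

```text
position: [0.5357, -0.1197, 0.1211]
force: [7.1, 0.1, -4.9]
t 7.0 p [ 0.5357 -0.1197  0.1211] yaw_y -89.45 tilt [-9.e-04  2.e-04 -1.e+00] F [ 7.1  0.1 -4.9] T [ 0.03 -1.25  0.04] w 0.0126 gf 59.17928159236908 q [-16.  -2.  89.  -0.  93.  73.]
to C in tool cm [-0.02 -0.02  0.31]
```

```bash
python3 -m inch '[{"angular":[0,0,-0.03],"linear":[0,0,-0.05],"hand":1},{"angular":[0,0,-0.03],"linear":[0,0,0],"hand":1},{"angular":[0,0,0],"linear":[0,0,0],"hand":1},{"angular":[0,0,0],"linear":[0,0,0],"hand":1}]' | grep -E "pos|^force"; python3 st.py
```

```text
position: [0.5357, -0.1197, 0.1212]
force: [7.5, 0.2, -6.2]
t 7.4 p [ 0.5357 -0.1197  0.1212] yaw_y -86.01 tilt [-1.2e-03  3.0e-04 -1.0e+00] F [ 7.5  0.2 -6.2] T [-0.05 -1.31  0.12] w 0.0128 gf 59.46821451187134 q [-16.  -2.  89.  -0.  93.  70.]
to C in tool cm [-0.01 -0.02  0.32]
```

```bash
python3 -m inch '[{"angular":[0,0,-0.03],"linear":[0,0,-0.03],"hand":1},{"angular":[0,0,-0.03],"linear":[0,0,0],"hand":1},{"angular":[0,0,0],"linear":[0,0,0],"hand":1},{"angular":[0,0,0],"linear":[0,0,0],"hand":1}]' | grep -E "pos|^force"; python3 st.py
```

```text
position: [0.5357, -0.1198, 0.122]
force: [8.5, 0.4, -8.4]
t 7.8 p [ 0.5357 -0.1198  0.122 ] yaw_y -82.57 tilt [-8.e-04  0.e+00 -1.e+00] F [ 8.5  0.4 -8.4] T [-0.01 -1.13  0.1 ] w 0.0128 gf 59.38136279582977 q [-16.  -2.  89.  -0.  93.  66.]
to C in tool cm [-0.02 -0.03  0.4 ]
```

```bash
python3 -m inch '[{"angular":[0,0,-0.03],"linear":[0,0,0],"hand":1},{"angular":[0,0,-0.02],"linear":[0,0,0],"hand":1},{"angular":[0,0,0],"linear":[0,0,0],"hand":1},{"angular":[0,0,0],"linear":[0,0,0],"hand":1}]' | grep -E "pos|^force"; python3 st.py
```

```text
position: [0.5358, -0.1198, 0.1221]
force: [7.4, 1.6, -7.6]
t 8.2 p [ 0.5358 -0.1198  0.1221] yaw_y -79.71 tilt [-6.e-04  1.e-04 -1.e+00] F [ 7.4  1.6 -7.6] T [ 0.06 -1.21 -0.03] w 0.013 gf 59.39388871192932 q [-16.  -2.  89.  -0.  93.  64.]
to C in tool cm [-0.02 -0.03  0.41]
```

z jumped 0.8 mm, so this may be the notch. I'll test with a small extra lift here.

```bash
python3 -m inch '[{"angular":[0,0,0],"linear":[0,0,-0.05],"hand":1},{"angular":[0,0,0],"linear":[0,0,-0.05],"hand":1},{"angular":[0,0,0],"linear":[0,0,0],"hand":1},{"angular":[0,0,0],"linear":[0,0,0],"hand":1}]' | grep -E "pos|^force"; python3 st.py
```

```text
position: [0.5358, -0.1198, 0.1238]
force: [7.0, 0.2, -7.4]
t 8.6 p [ 0.5358 -0.1198  0.1238] yaw_y -79.71 tilt [-2.e-04 -1.e-04 -1.e+00] F [ 7.   0.2 -7.4] T [ 0.1  -0.89  0.09] w 0.0131 gf 59.44592893123627 q [-16.  -2.  89.  -0.  93.  64.]
to C in tool cm [-0.02 -0.03  0.58]
```

```bash
python3 -m inch '[{"angular":[0,0,0],"linear":[0,0,-0.1],"hand":1},{"angular":[0,0,0],"linear":[0,0,-0.1],"hand":1},{"angular":[0,0,0],"linear":[0,0,0],"hand":1},{"angular":[0,0,0],"linear":[0,0,0],"hand":1}]' | grep -E "pos|^force"; python3 st.py
python3 - <<'E'
from h import *
im=env.get_image("scene")[:,:,::-1]
cv2.imwrite("pics/s3.png",cv2.resize(im[80:220,340:480],None,fx=4,fy=4,interpolation=cv2.INTER_CUBIC))
E
```

```text
position: [0.5359, -0.1198, 0.1279]
force: [2.5, 1.7, 5.1]
t 9.0 p [ 0.5359 -0.1198  0.1279] yaw_y -79.71 tilt [ 1.2e-03 -6.0e-04 -1.0e+00] F [2.5 1.7 5.1] T [ 0.27 -0.17  0.08] w 0.0135 gf 61.213449239730835 q [-16.  -2.  89.  -0.  94.  64.]
to C in tool cm [-0.03 -0.03  0.99]
```

View pics/s3.png

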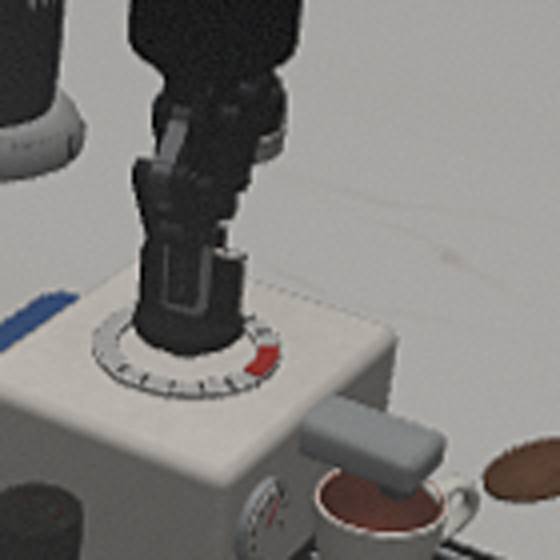

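The knob has risen clear of the ring (skirt bottom at crop y≈355) and the detent now pushes up, so it is through the notch. I'll lift to the end.

```bash
python3 -m inch '[{"angular":[0,0,0],"linear":[0,0,-0.1],"hand":1},{"angular":[0,0,0],"linear":[0,0,-0.1],"hand":1},{"angular":[0,0,0],"linear":[0,0,-0.1],"hand":1},{"angular":[0,0,0],"linear":[0,0,0],"hand":1},{"angular":[0,0,0],"linear":[0,0,0],"hand":1}]' | grep -E "pos|^force"; python3 st.py
```

```text
position: [0.5358, -0.1198, 0.1302]
force: [3.9, 0.5, 3.1]
t 9.55 p [ 0.5358 -0.1198  0.1302] yaw_y -79.71 tilt [ 7.e-04 -4.e-04 -1.e+00] F [3.9 0.5 3.1] T [ 0.07 -0.58  0.06] w 0.013 gf 60.92281937599182 q [-16.  -2.  89.  -0.  94.  64.]
to C in tool cm [-0.02 -0.03  1.22]
```

```bash
python3 -m inch '[{"angular":[0,0,0],"linear":[0,0,-0.06],"hand":1},{"angular":[0,0,0],"linear":[0,0,-0.06],"hand":1},{"angular":[0,0,0],"linear":[0,0,0],"hand":1},{"angular":[0,0,0],"linear":[0,0,0],"hand":1}]' | grep -E "pos|^force"; python3 -m inch '[{"angular":[0,0,0],"linear":[0,0,-0.05],"hand":1},{"angular":[0,0,0],"linear":[0,0,0],"hand":1},{"angular":[0,0,0],"linear":[0,0,0],"hand":1}]' | grep -E "pos|^force"
```

```text
position: [0.5357, -0.1197, 0.1306]
force: [5.1, -0.4, 0.6]
position: [0.5357, -0.1197, 0.131]
force: [5.4, -0.6, -0.5]
```

```bash
python3 -m inch '[{"angular":[0,0,0],"linear":[0,0,-0.06],"hand":1},{"angular":[0,0,0],"linear":[0,0,-0.06],"hand":1},{"angular":[0,0,0],"linear":[0,0,0],"hand":1},{"angular":[0,0,0],"linear":[0,0,0],"hand":1}]' | grep -E "pos|^force"
python3 -m inch '[{"angular":[0,0,0],"linear":[0,0,0],"hand":0.5},{"angular":[0,0,0],"linear":[0,0,0],"hand":0},{"angular":[0,0,0],"linear":[0,0,0],"hand":-0.5},{"angular":[0,0,0],"linear":[0,0,0],"hand":-1},{"angular":[0,0,0],"linear":[0,0,0],"hand":-1},{"angular":[0,0,0],"linear":[0,0,0],"hand":-1},{"angular":[0,0,0],"linear":[0,0,-2],"hand":-1},{"angular":[0,0,0],"linear":[0,0,-3],"hand":-1},{"angular":[0,0,0],"linear":[0,0,-4],"hand":-1},{"angular":[0,0,0],"linear":[0,0,-4],"hand":-1}]'
python3 -m inch '[{"angular":[0,0,0],"linear":[0,0,0],"hand":-1},{"angular":[0,0,0],"linear":[0,0,0],"hand":-1},{"angular":[0,0,0],"linear":[0,0,0],"hand":-1}]'
python3 - <<'E'
from h import *
im=env.get_image("scene")[:,:,::-1]
cv2.imwrite("pics/s4.png",cv2.resize(im[80:260,300:500],None,fx=3,fy=3,interpolation=cv2.INTER_CUBIC))
E
```

```text
position: [0.5357, -0.1198, 0.1314]
force: [5.7, -0.5, -3.5]
time: 11.65
position: [0.5352, -0.1195, 0.2637]
eef_rot: [[0.984, 0.179, -0.001], [0.179, -0.984, 0.0], [-0.001, -0.0, -1.0]]
force: [1.4, -0.2, 0.4]
grip_width: 0.0858
gripper_force: 0.0
time: 11.95
position: [0.5353, -0.1195, 0.2611]
eef_rot: [[0.984, 0.179, -0.002], [0.179, -0.984, 0.001], [-0.002, -0.001, -1.0]]
force: [0.1, 1.5, -1.1]
grip_width: 0.0856
gripper_force: 0.0
```

View pics/s4.png

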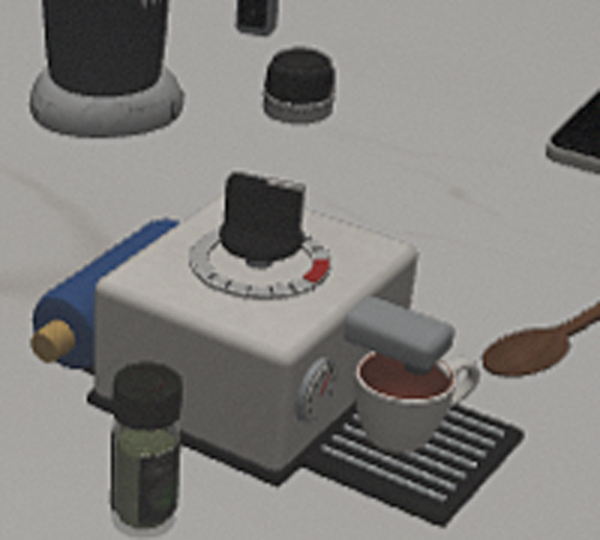

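The knob stands out with its shaft visible at crop (258,262), the pointer end is at about (304,190) over the band, and the cup and jar are where they were. A quick height check, then I'll hand in.

```bash
python3 - <<'E'
from h import *
a=np.radians(190.3);d=np.array([np.cos(a),np.sin(a)]);n=np.array([-d[1],d[0]])
for z in(.147,.159):
  print(z,[((pix("scene",[*(np.array([.5355,-.1195])+.025*s*d+.007*k*n),z])-[300,80])*3).round(0) for s in(1,-1) for k in(1,-1)])
print(env.close_job())
E
```

```text
0.147 [array([307., 199.]), array([300., 209.]), array([233., 183.]), array([225., 193.])]
0.159 [array([309., 182.]), array([302., 192.]), array([234., 167.]), array([226., 176.])]
the job is handed in; nothing more can be done
None
```

The knob is turned into the red band, pulled fully out through the notch and let go; its height in the last picture fits the full 12 mm, the cup and jar look unmoved, and the job is handed in, but no verdict came back.

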